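# Snap the parts box lid shut

### The job

The teal lid has only been laid on the white parts box, so all four sides of its rim stand proud. Press the rim down one side at a time until every side has clicked shut and lies flush. Only press: do not lift, tip or shove the box, and leave the two pedals and the chrome slide where they stand.

Things in the scene. Friction and masses are not known exactly. Their poses are not given: they have to be found in the camera images.
- parts_box: White plastic parts box with a teal lid, full, about 0.8 kg, loose on the bench. Box 126 (its x) by 176 (its y) mm, lid 132 by 182 mm. Origin: centre of the underside, z up. The lid's recessed centre panel (84 by 134 mm, top 54 mm above the bench) is already in place; round it runs a flat rim 24 mm wide, in four sides mitred at the corners, top 60 mm above the bench when shut.
- side_a (a joint): Angle in rad of the long rim side on the box's +x edge about its inner edge. 0: shut, flush, on a hard stop; about 0.2: raised as at the start, outer edge 5 mm too high. Pressed straight down at its thumb mark it resists with about 6 to 8 N at first, easing, and below about 0.1 clicks shut by itself and stays. The sides move independently.
- side_a_press (a point): Thumb mark (slightly darker patch, 10 by 40 mm) on the rim side on the box's +x edge: the point at which to press it, mid-length, 17 mm out from the rim's inner edge and 7 mm in from its outer edge; in the box's frame it lies 59 mm from the centre towards +x. It rides with the side: 60 mm above the bench when shut, about 63 mm when raised. Its x axis points outward from the box.
- side_b (a joint): Angle in rad of the short rim side on the box's +y edge about its inner edge. 0: shut, flush, on a hard stop; about 0.2: raised as at the start, outer edge 5 mm too high. Pressed straight down at its thumb mark it resists with about 6 to 8 N at first, easing, and below about 0.1 clicks shut by itself and stays. The sides move independently.
- side_b_press (a point): Thumb mark (slightly darker patch, 10 by 40 mm) on the rim side on the box's +y edge: the point at which to press it, mid-length, 17 mm out from the rim's inner edge and 7 mm in from its outer edge; in the box's frame it lies 84 mm from the centre towards +y. It rides with the side: 60 mm above the bench when shut, about 63 mm when raised. Its x axis points outward from the box.
- side_c (a joint): Angle in rad of the long rim side on the box's -x edge about its inner edge. 0: shut, flush, on a hard stop; about 0.2: raised as at the start, outer edge 5 mm too high. Pressed straight down at its thumb mark it resists with about 6 to 8 N at first, easing, and below about 0.1 clicks shut by itself and stays. The sides move independently.
- side_c_press (a point): Thumb mark (slightly darker patch, 10 by 40 mm) on the rim side on the box's -x edge: the point at which to press it, mid-length, 17 mm out from the rim's inner edge and 7 mm in from its outer edge; in the box's frame it lies 59 mm from the centre towards -x. It rides with the side: 60 mm above the bench when shut, about 63 mm when raised. Its x axis points outward from the box.
- side_d (a joint): Angle in rad of the short rim side on the box's -y edge about its inner edge. 0: shut, flush, on a hard stop; about 0.2: raised as at the start, outer edge 5 mm too high. Pressed straight down at its thumb mark it resists with about 6 to 8 N at first, easing, and below about 0.1 clicks shut by itself and stays. The sides move independently.
- side_d_press (a point): Thumb mark (slightly darker patch, 10 by 40 mm) on the rim side on the box's -y edge: the point at which to press it, mid-length, 17 mm out from the rim's inner edge and 7 mm in from its outer edge; in the box's frame it lies 84 mm from the centre towards -y. It rides with the side: 60 mm above the bench when shut, about 63 mm when raised. Its x axis points outward from the box.
- gold_pedal: Gold-coloured aluminium boost pedal, 112 (x) by 62 (y) by 34 mm, knob and footswitch reaching 48 mm; loose; origin at the centre of its underside. To be left alone.
- blue_pedal: Blue looper pedal, 118 (x) by 68 (y) by 38 mm, knobs and footswitch reaching 52 mm; loose; origin at the centre of its underside. To be left alone.
- slide_center (a point): Centre (half-way up) of the chrome slide, a tube 27 mm across and 54 mm tall standing on end, loose. To be left alone.
Mind the look-alikes: they are no part of the job. Of the things like the parts_box, leave any that is black or red; of the rest the smaller one is meant.

How it is judged (in metres and radians):
On the way, in this order (a step that is already met when the one before it is completed fails the run):
1. a first side of the rim is clicked shut ((value of joint side_a below 0.04 rad or value of joint side_b below 0.04 rad or value of joint side_c below 0.04 rad or value of joint side_d below 0.04 rad)), for 0.2 s.
2. a second side is clicked shut, after the first ((value of joint each of side_a, side_b below 0.04 rad or value of joint each of side_a, side_c below 0.04 rad or value of joint each of side_a, side_d below 0.04 rad or value of joint each of side_b, side_c below 0.04 rad or value of joint each of side_b, side_d below 0.04 rad or value of joint each of side_c, side_d below 0.04 rad)), for 0.2 s.
3. a third side is clicked shut, after the second ((value of joint each of side_a, side_b, side_c below 0.04 rad or value of joint each of side_a, side_b, side_d below 0.04 rad or value of joint each of side_a, side_c, side_d below 0.04 rad or value of joint each of side_b, side_c, side_d below 0.04 rad)), for 0.2 s.
4. the fourth side is clicked shut, after the third (value of joint each of side_a, side_b, side_c, side_d below 0.04 rad), for 0.2 s.
At the end, for the whole second after the job is handed in: All four rim sides are snapped shut (each joint below 0.04 rad, that is the outer edge within 1 mm of flush), one after another; the box stands level at rest within 30 mm of where it was, and the pedals and the slide are within 20 mm of where they were (all of step 4 and distance of parts_box from where it was at the start of the episode below 0.03 m and angle between parts_box's own z axis and vertical below 0.03 rad and linear speed of parts_box below 0.02 m/s and distance of each of gold_pedal, blue_pedal, slide_center from where it was at the start of the episode below 0.02 m); the robot touches nothing.
It fails at once if the parts box is lifted off the bench or tipped (height (world z) of parts_box above 0.008 m or angle between parts_box's own z axis and vertical above 0.1 rad).
It fails at once if the parts box is shoved more than 30 mm (distance of parts_box from where it was at the start of the episode above 0.03 m).
It fails at once if a pedal or the slide is moved more than 20 mm, lifted or knocked over (distance of any of gold_pedal, blue_pedal, slide_center from where it was at the start of the episode above 0.02 m).
It also fails if it takes over 51 s, if anything falls off the work surface, if the arm or the gripper's body presses on something with over 40 N, if the wrist force passes 120 N, or if a joint passes its speed limit or range.

### The arm

A 7-joint arm with a two-finger parallel gripper is mounted at the origin on the work surface. World frame = base frame: x ahead of the robot, y to its left, z up, the work surface at z = 0. Lengths are in m, angles in degrees, forces in N, time in s.
With the tool pointing down it reaches from about 0.4 to 0.875 m from the base axis. Payload 6.5 kg.
Tool frame: the origin (TCP) lies on the centre line of the jaws, within the pads' length; the fingertips stand 14 mm ahead of it and the grasp point (between the pads) lies 5 mm behind it; z points along the fingers, y is the direction in which the jaws open and shut (so a half turn about z gives the same grasp; the last joint's range is limited). The gripper opens to 85 mm and grips with 20 to 120 N. Pads are 22 mm wide; open, the fingers measure 114 mm over their backs; the gripper's body (76 mm by 85 mm) begins 54 mm behind the grasp point. The pads swing forward as they close: fully open they stand 13 mm farther back than shut.
Start: joints at [-70.428, 30.733, -0.252, 88.115, 0.149, 61.152, -4.079], TCP at [0.258, 0.597, 0.245] pointing down, gripper open.
Joint ranges: [-154.64, 154.64], [-21.42, 123.67], [-72.66, 72.17], [13.99, 137.28], [-74.86, 254.86], [10.95, 109.41], [-158.01, 158.01]. Speed limits (degrees/s): [136.94, 136.94, 180, 180, 180, 180, 180].

### API

Orientations are given as a 3x3 rotation matrix whose columns are the frame's x, y, z axes.
In Python, from rig import manip gives the robot as it stands.
- The arm moves only by the shell command python3 -m inch 'ROWS' [FORCE]. ROWS is a JSON object of lists of equal length, an entry for each row: "translation": the shift along the tool's x, y, z in m, a list of three; "roll": the turn about the tool's z in degrees; "hand": the opening, from -1 (shut) to 1 (fully open). A call has exactly 5 rows; each row is the pose to reach, as a shift and turn from the pose commanded when the call began, along the tool's axes at that moment; what a row does not reach only later rows make up. A row lasts 1/12 s, in which the tool goes at most 41.7 mm and 7.16 degrees, less where a joint would pass 70% of its speed; a pose out of reach is approached as far as the arm can. A call with a gripper value outside its range is refused whole. The fingers move at their own pace and stop on an object; FORCE is the grip in N (left out, the last holds). Time passes only in rows, so rows that repeat a pose let the fingers close, or fill a call up. It gives the time, the measured TCP pose, the force and the opening at its end, in the units of the state.
- manip.read_state(): the state, without advancing time (a new reading comes with each control period).
- manip.grab_frame(name): name is "side" or "top" or "wrist"; returns a dict with "pixels" (420x560x3 uint8, red, green, blue), "fx", "fy", "cx", "cy" (pixels), "rvec" (rotation vector, rad) and "tvec" (3), from world to camera coordinates, as OpenCV has them; the wrist camera has in their place "T_tool_cam" (4x4, takes a point from camera to tool coordinates, whose origin is the TCP and whose axes are the flange's). Camera axes: x right, y down, z forward; pixel columns grow to the right and rows downward; lengths in m; the calibration is good to about 2 mm. A picture is of the moment at which its call begins: read the wrist's pose just before it. There is no depth.
- manip.close_job(): hands the job in, once; it reports no verdict.
Trained networks look in a picture, given as the dict that the camera call returned (one of the last four; its "shot" number tells which), for a name from the list of things; names that differ only in an ending like _2 or _b are one class to them, and where a whole thing is asked for, a point or a joint stands for the part that bears it (a point fixed in the world has none). Each returns a list of dicts, best first, with "confidence" (0 to 1); they miss things now and then, are a little off and sometimes report something else, mostly with a low value. They report only what shows in the picture. A call takes as long as a camera call. They do not tell look-alikes from the thing itself.
- manip.cut_out(thing, picture): "region" (420x560 bool, what is visible of it) and "extent" ([centre column, centre row, width, height] in pixels, round what is visible of it).
The state is a dict: "time_s": time; "q": joint angles; "joint_velocities": joint speeds; "tau": joint torques, N m; "ee_pos": TCP position; "orientation": TCP orientation; "wrist_force": force on the tool from outside, world axes, zero at the start; "moment": the same for the moment, N m; "opening": opening from 0.0 (shut) to 1.0 (fully open).
Only numpy, scipy, OpenCV 4.12 (cv2) and the standard library are available. Lean on these libraries where they do the work, as an engineer would, in place of code of your own. Each camera call takes 0.05 s, during which the arm holds its last target. There are 200 camera calls.

## Working session

There is one attempt and no reset: what is moved stays moved. The work goes in short steps, Python scripts to look and compute and a shell command to move; the robot and the scene stay as the last step left them, time stands still between calls to the robot, and variables do not carry over. Pictures are saved under pics/ and viewed, about 8 in all and at most 12, crops included, and the job is handed in when it is done.

```bash
mkdir -p pics; ls; cat > h.py <<'E'
import numpy as np, cv2
from rig import manip
def ray(f,u,v):
    R=cv2.Rodrigues(np.array(f["rvec"],float))[0]; t=np.array(f["tvec"],float).ravel()
    d=R.T@np.array([(u-f["cx"])/f["fx"],(v-f["cy"])/f["fy"],1]); return -R.T@t,d
def onz(f,u,v,z):
    c,d=ray(f,u,v); return c+d*(z-c[2])/d[2]
def save(f,n): cv2.imwrite(f"pics/{n}.png",cv2.cvtColor(f["pixels"],cv2.COLOR_RGB2BGR))
E
python3 - <<'E'
from h import *
s=manip.read_state(); print(s["time_s"],s["ee_pos"],s["orientation"],s["wrist_force"],s["opening"])
im=[]
for n in("top","side"):
    f=manip.grab_frame(n); save(f,n)
    print(n, onz(f,280,210,0), ray(f,0,0)[0])
    for th in("parts_box","gold_pedal","blue_pedal","slide_center","side_a_press"):
        for r in manip.cut_out(th,f): print(th,round(r["confidence"],2),np.round(r["extent"]),np.round(onz(f,*r["extent"][:2],0.05),3))
E
```

```text
pics
0.0 [0.25758173 0.59611707 0.24436408] [[-9.18019318e-01  3.96535241e-01 -5.77677855e-04]
 [ 3.96535636e-01  9.18017759e-01 -1.69819474e-03]
 [-1.43075532e-04 -1.78804544e-03 -9.99998391e-01]] [-0.03231817  0.41662075  0.06038526] 1.0021184965047285
top [ 0.51285087 -0.06151361  0.        ] [ 0.35168334 -0.0414597   1.06300729]
parts_box 0.97 [337. 295.  92. 117.] [ 0.295 -0.21   0.05 ]
parts_box 0.92 [407. 155. 111.  93.] [ 0.663 -0.392  0.05 ]
parts_box 0.78 [166. 276.  95.  86.] [0.331 0.22  0.05 ]
parts_box 0.63 [256. 197.  79.  58.] [0.538 0.001 0.05 ]
gold_pedal 0.98 [180. 194.  26.  42.] [0.538 0.197 0.05 ]
blue_pedal 0.69 [322. 194.  34.  47.] [ 0.552 -0.169  0.05 ]
slide_center 0.48 [232. 144.  13.  13.] [0.677 0.072 0.05 ]
side_a_press 0.91 [250. 175.  68.  12.] [0.594 0.019 0.05 ]
side_a_press 0.8 [366. 304.  28.  97.] [ 0.274 -0.281  0.05 ]
side_a_press 0.75 [418. 129.  80.  37.] [ 0.735 -0.423  0.05 ]
side_a_press 0.67 [178. 296.  59.  47.] [0.282 0.187 0.05 ]
side [ 0.63620327 -0.14570796  0.        ] [0.01139428 0.54399424 0.58680428]
parts_box 0.96 [422. 246. 152. 110.] [ 0.276 -0.189  0.05 ]
parts_box 0.82 [262. 245. 108.  86.] [0.517 0.037 0.05 ]
parts_box 0.8 [334. 165. 106.  61.] [ 0.636 -0.366  0.05 ]
parts_box 0.67 [289. 214.  44.  21.] [ 0.557 -0.09   0.05 ]
gold_pedal 0.68 [189. 292.  67.  49.] [0.513 0.225 0.05 ]
blue_pedal 0.69 [308. 212.  54.  34.] [ 0.532 -0.127  0.05 ]
slide_center 0.66 [244. 221.  48.  38.] [0.609 0.003 0.05 ]
slide_center 0.62 [198. 232.  17.  25.] [0.647 0.1   0.05 ]
side_a_press 0.91 [245. 222.  54.  37.] [0.606 0.004 0.05 ]
side_a_press 0.83 [451. 217.  96.  45.] [ 0.282 -0.34   0.05 ]
side_a_press 0.56 [296. 354.  20.  93.] [0.287 0.197 0.05 ]
```

View pics/top.png

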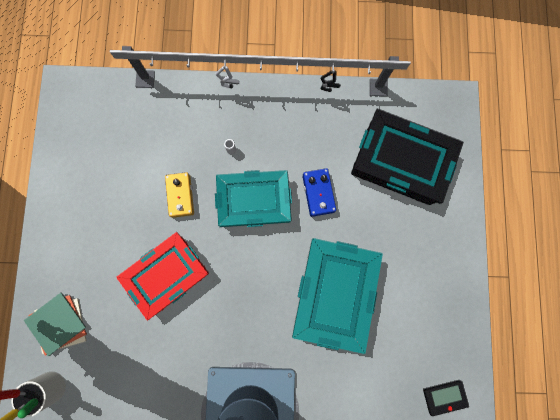

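View pics/side.png

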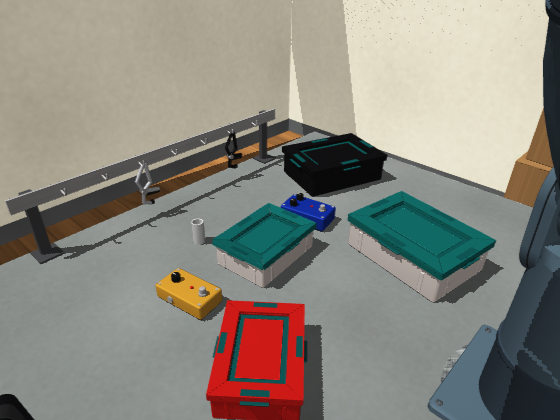

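The top view shows the teal-lidded target, the smaller of the two, at (254,197). The gold pedal is at (180,194), blue at (322,194) and the slide at (230,144). The black, red and large teal boxes are look-alikes. The side view agrees. Next I'll measure the target's pose by its lid outline.

```bash
cat >> h.py <<'E'
def rectfit(f,mask,z):
    c=max(cv2.findContours(mask.astype(np.uint8),0,2)[0],key=cv2.contourArea)
    P=np.array([onz(f,u,v,z)[:2] for u,v in c[:,0]],np.float32)*1000
    return cv2.minAreaRect(P)
def tool(goal,yaw=None):
    s=manip.read_state(); R=np.array(s["orientation"]); d=R.T@(np.array(goal)-s["ee_pos"])
    print("shift",np.round(d,4))
    if yaw is not None:
        x=R[:,0]; r=-(yaw-np.degrees(np.arctan2(x[1],x[0])))  # tool z down
        print("roll",[round((r+k+180)%360-180,1) for k in(0,90,180,270)])
E
python3 - <<'E'
from h import *
f=manip.grab_frame("top")
hsv=cv2.cvtColor(f["pixels"],cv2.COLOR_RGB2HSV)
m=cv2.inRange(hsv,(75,90,40),(100,255,255))>0
for r in manip.cut_out("parts_box",f):
    u,v=r["extent"][:2]
    if abs(u-256)<15: print("net",rectfit(f,r["region"],.064))
z=np.zeros_like(m); z[160:235,205:300]=1
print("teal",rectfit(f,m&z,.064))
tool([0.53,0.0,0.245],0)
E
```

```text
teal ((531.44189453125, 8.941703796386719), (142.86761474609375, 193.22509765625), 3.415348768234253)
shift [-4.865e-01 -4.398e-01  3.000e-04]
roll [np.float64(156.6), np.float64(-113.4), np.float64(-23.4), np.float64(66.6)]
```

```bash
python3 -m inch '{"translation":[[-0.028,-0.025,0],[-0.056,-0.05,0],[-0.084,-0.075,0],[-0.112,-0.1,0],[-0.14,-0.125,0]],"roll":[0,0,0,0,0],"hand":[-1,-1,-1,-1,-1]}'
python3 -m inch '{"translation":[[-0.028,-0.025,0],[-0.056,-0.05,0],[-0.084,-0.075,0],[-0.112,-0.1,0],[-0.14,-0.125,0]],"roll":[0,0,0,0,0],"hand":[-1,-1,-1,-1,-1]}'
python3 -m inch '{"translation":[[-0.028,-0.025,0],[-0.056,-0.05,0],[-0.084,-0.075,0],[-0.112,-0.1,0],[-0.14,-0.125,0]],"roll":[-5,-10,-15,-20,-26],"hand":[-1,-1,-1,-1,-1]}'
python3 -c "
from h import *
tool([0.53,0.009,0.245],183.4)"
```

```text
time_s: 1.12
ee_pos: [0.3373, 0.4248, 0.2454]
orientation: [[-0.918, 0.396, 0.0], [0.396, 0.918, 0.0], [-0.0, 0.0, -1.0]]
wrist_force: [1.1, -0.4, -0.8]
opening: 0.298
time_s: 1.53
ee_pos: [0.4162, 0.2545, 0.2456]
orientation: [[-0.918, 0.396, 0.001], [0.396, 0.918, 0.001], [-0.0, 0.001, -1.0]]
wrist_force: [1.1, -0.1, 0.4]
opening: -0.001
time_s: 1.95
ee_pos: [0.4952, 0.0842, 0.2456]
orientation: [[-0.999, -0.051, 0.001], [-0.051, 0.999, 0.0], [-0.001, 0.0, -1.0]]
wrist_force: [0.1, 1.1, 0.4]
opening: -0.001
shift [-0.031  -0.0769  0.0006]
roll [np.float64(-0.5), np.float64(89.5), np.float64(179.5), np.float64(-90.5)]
```

```bash
python3 -m inch '{"translation":[[-0.013,-0.03,0],[-0.026,-0.06,0],[-0.031,-0.077,0],[-0.031,-0.077,0],[-0.031,-0.077,0]],"roll":[0,0,0,0,0],"hand":[-1,-1,-1,-1,-1]}'
python3 - <<'E'
from h import *
s=manip.read_state(); f=manip.grab_frame("wrist"); save(f,"w1")
print(np.round(f["T_tool_cam"],3),f["fx"],f["cx"],f["cy"])
np.savez("w1.npz",T=f["T_tool_cam"],K=[f["fx"],f["fy"],f["cx"],f["cy"]],p=s["ee_pos"],R=s["orientation"])
E
```

```text
time_s: 2.37
ee_pos: [0.5293, 0.0095, 0.2453]
orientation: [[-0.999, -0.044, 0.0], [-0.044, 0.999, -0.0], [-0.0, -0.0, -1.0]]
wrist_force: [1.0, 0.5, 0.9]
opening: 0.004
[[ 0.001 -0.946 -0.326  0.085]
 [ 1.     0.001 -0.     0.   ]
 [ 0.001 -0.326  0.946 -0.129]
 [ 0.     0.     0.     1.   ]] 335.3463697213344 275.1587417457966 214.8000585195103
```

View pics/w1.png

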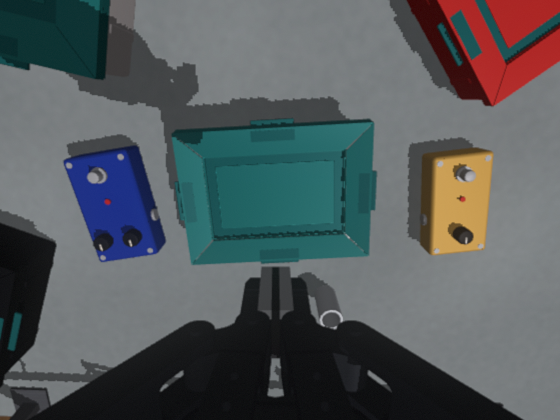

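The wrist view shows the lid with outer corners near (173,132), (373,121), (370,254) and (191,264). The inner corners are near (207,153), (347,150), (345,235) and (213,240). The pedals stand to the left and right, and the slide is at (330,318). I'll turn these corners into world positions.

```bash
cat >> h.py <<'E'
def wz(d,u,v,z):
    fx,fy,cx,cy=d["K"]; T=d["T"]; R=d["R"]
    c=R@T[:3,3]+d["p"]; r=R@T[:3,:3]@np.array([(u-cx)/fx,(v-cy)/fy,1]); return c+r*(z-c[2])/r[2]
E
python3 - <<'E'
from h import *
d=np.load("w1.npz")
for L,z in(([(173,132),(373,121),(370,254),(191,264)],.065),([(207,153),(347,150),(345,235),(213,240)],.06)):
    P=np.array([wz(d,*q,z)[:2] for q in L])*1000
    e=np.roll(P,-1,0)-P
    print(P.round(),"mean",P.mean(0).round(1),"len",np.linalg.norm(e,axis=1).round(),"ang",np.degrees(np.arctan2(e[:,1],e[:,0])).round(1))
for q in[(273,132),(187,200),(364,190),(280,256)]: print(q,(wz(d,*q,.063)*1000).round())
i=cv2.imread("pics/w1.png")[105:280,155:395]; cv2.imwrite("pics/w1c.png",cv2.resize(i,None,fx=3.3,fy=3.3,interpolation=cv2.INTER_CUBIC))
E
```

```text
[[476. -84.]
 [459.  94.]
 [588. 109.]
 [608. -73.]] mean [532.6  11.3] len [179. 131. 183. 132.] ang [  95.6    6.7  -83.9 -175.1]
[[494. -55.]
 [486.  75.]
 [571.  82.]
 [582. -51.]] mean [533.2  12.7] len [130.  85. 134.  88.] ang [  93.8    5.2  -85.1 -177.3]
(273, 132) [472.   5.  63.]
(187, 200) [540. -75.  63.]
(364, 190) [522.  95.  63.]
(280, 256) [596.  18.  63.]
```

View pics/w1c.png

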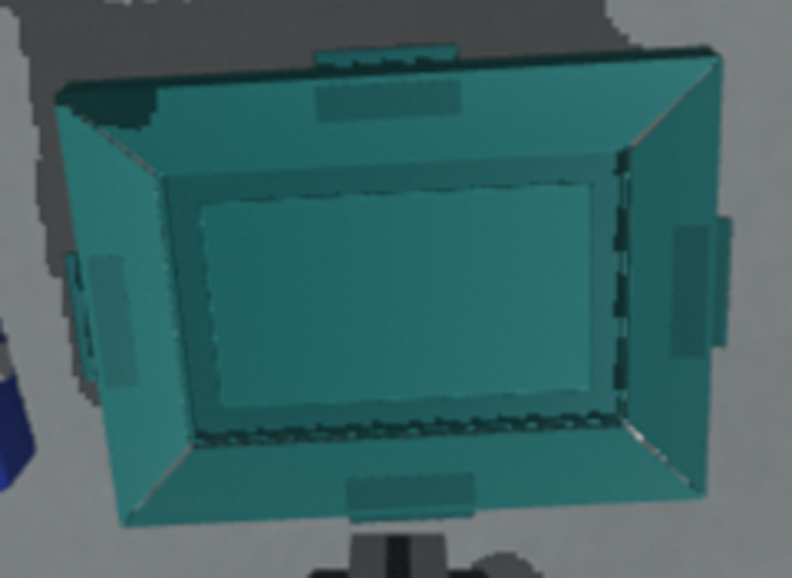

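Lid dimensions come out right (179–183 by 131 mm), and the thumb marks are 122 and 169 mm apart against 118 and 168 nominal. I take the centre as (0.533, 0.0115) and yaw as 5.8°.

```bash
python3 - <<'E'
from h import *
s=manip.read_state();print(s["wrist_force"])
tool([.5917,.0175,.095],185.8)
E
```

```text
[-0.10102708  0.24163709  0.19940414]
shift [-0.063   0.0036  0.1502]
roll [np.float64(-3.2), np.float64(86.8), np.float64(176.8), np.float64(-93.2)]
```

```bash
python3 -m inch '{"translation":[[-0.016,0.002,0.03],[-0.032,0.003,0.06],[-0.048,0.004,0.09],[-0.063,0.004,0.12],[-0.063,0.004,0.145]],"roll":[-1,-2,-3.2,-3.2,-3.2],"hand":[-1,-1,-1,-1,-1]}'
python3 -c "
from h import *
tool([.5917,.0175,.074],185.8)"
```

```text
time_s: 2.83
ee_pos: [0.5937, 0.0201, 0.0985]
orientation: [[-0.994, -0.105, 0.002], [-0.105, 0.994, 0.001], [-0.002, 0.001, -1.0]]
wrist_force: [0.3, -0.2, -0.3]
opening: -0.001
shift [ 0.0023 -0.0024  0.0245]
roll [np.float64(0.2), np.float64(90.2), np.float64(-179.8), np.float64(-89.8)]
```

```bash
python3 -m inch '{"translation":[[0.001,-0.001,0.006],[0.001,-0.001,0.01],[0.001,-0.001,0.014],[0.001,-0.001,0.017],[0.001,-0.001,0.02]],"roll":[0,0,0,0,0],"hand":[-1,-1,-1,-1,-1]}'
python3 -m inch '{"translation":[[0,0,0.001],[0,0,0.002],[0,0,0.003],[0,0,0.004],[0,0,0.004]],"roll":[0,0,0,0,0],"hand":[-1,-1,-1,-1,-1]}'
```

```text
time_s: 3.25
ee_pos: [0.5919, 0.0165, 0.0817]
orientation: [[-0.995, -0.102, 0.003], [-0.102, 0.995, 0.0], [-0.003, 0.0, -1.0]]
wrist_force: [0.7, -0.1, 0.6]
opening: -0.001
time_s: 3.67
ee_pos: [0.5915, 0.0162, 0.0769]
orientation: [[-0.995, -0.102, 0.001], [-0.102, 0.995, 0.0], [-0.001, 0.0, -1.0]]
wrist_force: [0.1, 0.3, 2.2]
opening: 0.003
```

```bash
python3 -m inch '{"translation":[[0,0,0.001],[0,0,0.002],[0,0,0.003],[0,0,0.003],[0,0,0.003]],"roll":[0,0,0,0,0],"hand":[-1,-1,-1,-1,-1]}'

```

```text
time_s: 4.08
ee_pos: [0.591, 0.0162, 0.074]
orientation: [[-0.995, -0.102, -0.0], [-0.102, 0.995, 0.0], [0.0, 0.0, -1.0]]
wrist_force: [-2.6, -0.1, 8.7]
opening: 0.002
```

```bash
python3 -m inch '{"translation":[[0,0,0.001],[0,0,0.002],[0,0,0.002],[0,0,0.002],[0,0,0.002]],"roll":[0,0,0,0,0],"hand":[-1,-1,-1,-1,-1]}'

```

```text
time_s: 4.5
ee_pos: [0.5911, 0.0161, 0.0738]
orientation: [[-0.995, -0.101, -0.0], [-0.101, 0.995, 0.0], [0.0, 0.0, -1.0]]
wrist_force: [-7.7, 0.4, 26.1]
opening: 0.003
```

It is on the hard stop: z barely moved while force went to 26 N. Next is the -x side.

```bash
python3 -m inch '{"translation":[[0,0,-0.012],[0,0,-0.026],[0.03,0,-0.026],[0.065,0,-0.026],[0.1,0,-0.026]],"roll":[0,0,0,0,0],"hand":[-1,-1,-1,-1,-1]}'
python3 -m inch '{"translation":[[0.017,0,0],[0.017,0,0],[0.017,0,0],[0.017,0,0],[0.017,0,0]],"roll":[0,0,0,0,0],"hand":[-1,-1,-1,-1,-1]}'
python3 - <<'E'
from h import *
tool([.4743,.0055,.074],185.8)
f=manip.grab_frame("side")
hs=cv2.resize(f["pixels"][180:310,150:370],None,fx=3.5,fy=3.5,interpolation=cv2.INTER_CUBIC); cv2.imwrite("pics/s2.png",hs[:,:,::-1])
E
```

```text
time_s: 4.92
ee_pos: [0.4907, 0.0059, 0.0975]
orientation: [[-0.995, -0.102, 0.001], [-0.102, 0.995, -0.0], [-0.001, -0.0, -1.0]]
wrist_force: [-0.9, -0.2, 0.8]
opening: 0.002
time_s: 5.33
ee_pos: [0.4761, 0.0045, 0.0975]
orientation: [[-0.995, -0.102, 0.002], [-0.102, 0.995, 0.0], [-0.002, -0.0, -1.0]]
wrist_force: [0.8, 0.2, -0.3]
opening: -0.004
shift [0.0018 0.0012 0.0235]
roll [np.float64(0.1), np.float64(90.1), np.float64(-179.9), np.float64(-89.9)]
```

View pics/s2.png

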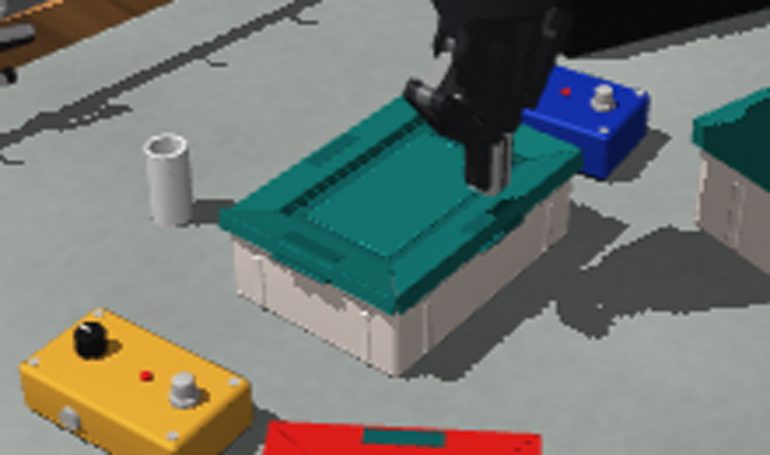

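The fingertips (crop 488,190) are above the -x rim side. The far (+x) side looks flat, and nothing else has moved. Pressing -x.

```bash
python3 -m inch '{"translation":[[0.001,0.001,0.006],[0.001,0.001,0.011],[0.001,0.001,0.015],[0.001,0.001,0.017],[0.001,0.001,0.019]],"roll":[0,0,0,0,0],"hand":[-1,-1,-1,-1,-1]}'
python3 -m inch '{"translation":[[0,0,0.001],[0,0,0.002],[0,0,0.003],[0,0,0.004],[0,0,0.005]],"roll":[0,0,0,0,0],"hand":[-1,-1,-1,-1,-1]}'
python3 -m inch '{"translation":[[0,0,0.001],[0,0,0.002],[0,0,0.002],[0,0,0.002],[0,0,0.002]],"roll":[0,0,0,0,0],"hand":[-1,-1,-1,-1,-1]}'

```

```text
time_s: 5.8
ee_pos: [0.4732, 0.0052, 0.0779]
orientation: [[-0.995, -0.102, -0.001], [-0.102, 0.995, -0.0], [0.001, 0.0, -1.0]]
wrist_force: [-2.1, 0.6, 5.5]
opening: 0.001
time_s: 6.22
ee_pos: [0.4739, 0.0052, 0.0737]
orientation: [[-0.995, -0.102, 0.001], [-0.102, 0.995, 0.0], [-0.001, 0.0, -1.0]]
wrist_force: [-4.0, -0.1, 20.5]
opening: -0.0
time_s: 6.63
ee_pos: [0.4739, 0.0052, 0.0735]
orientation: [[-0.995, -0.101, 0.001], [-0.101, 0.995, 0.001], [-0.001, 0.001, -1.0]]
wrist_force: [-8.9, -0.5, 33.5]
opening: 0.001
```

```bash
python3 -m inch '{"translation":[[0,0,-0.013],[0,0,-0.027],[-0.02,0.028,-0.027],[-0.04,0.056,-0.027],[-0.06,0.084,-0.027]],"roll":[0,0,0,0,0],"hand":[-1,-1,-1,-1,-1]}'
python3 -m inch '{"translation":[[0,0,0],[0,0,0],[0,0,0],[0,0,0.003],[0,0,0.005]],"roll":[0,0,0,0,0],"hand":[-1,-1,-1,-1,-1]}'
python3 -c "
from h import *
tool([.5245,.0951,.074],185.8)"

```

```text
time_s: 7.05
ee_pos: [0.5256, 0.0957, 0.0988]
orientation: [[-0.995, -0.1, 0.001], [-0.1, 0.995, 0.0], [-0.001, 0.0, -1.0]]
wrist_force: [0.7, -0.9, 0.3]
opening: 0.003
time_s: 7.47
ee_pos: [0.5241, 0.0934, 0.093]
orientation: [[-0.995, -0.1, -0.001], [-0.1, 0.995, -0.001], [0.001, -0.001, -1.0]]
wrist_force: [-0.6, 0.2, -0.3]
opening: -0.003
shift [-0.0005  0.0016  0.019 ]
roll [np.float64(-0.1), np.float64(89.9), np.float64(179.9), np.float64(-90.1)]
```

```bash
python3 -m inch '{"translation":[[0,0.001,0.005],[0,0.001,0.009],[0,0.001,0.012],[0,0.001,0.014],[0,0.001,0.015]],"roll":[0,0,0,0,0],"hand":[-1,-1,-1,-1,-1]}'
python3 -m inch '{"translation":[[0,0,0.001],[0,0,0.002],[0,0,0.003],[0,0,0.004],[0,0,0.005]],"roll":[0,0,0,0,0],"hand":[-1,-1,-1,-1,-1]}'
python3 -m inch '{"translation":[[0,0,0.001],[0,0,0.002],[0,0,0.002],[0,0,0.002],[0,0,0.002]],"roll":[0,0,0,0,0],"hand":[-1,-1,-1,-1,-1]}'

```

```text
time_s: 7.88
ee_pos: [0.5242, 0.0956, 0.0781]
orientation: [[-0.995, -0.102, -0.001], [-0.102, 0.995, -0.0], [0.001, -0.0, -1.0]]
wrist_force: [-2.6, -1.3, 5.2]
opening: -0.002
time_s: 8.3
ee_pos: [0.5248, 0.0959, 0.0737]
orientation: [[-0.995, -0.102, 0.0], [-0.102, 0.995, 0.0], [-0.0, 0.0, -1.0]]
wrist_force: [-5.4, -0.6, 19.2]
opening: -0.002
time_s: 8.72
ee_pos: [0.5249, 0.0959, 0.0736]
orientation: [[-0.995, -0.101, 0.0], [-0.101, 0.995, 0.001], [-0.001, 0.001, -1.0]]
wrist_force: [-7.5, -1.0, 28.0]
opening: -0.002
```

The third side is on its stop. The fourth (-y) is a shift of -168 mm in tool y.

```bash
python3 -m inch '{"translation":[[0,0,-0.013],[0,0,-0.027],[0,-0.035,-0.027],[0,-0.07,-0.027],[0,-0.105,-0.027]],"roll":[0,0,0,0,0],"hand":[-1,-1,-1,-1,-1]}'
python3 -m inch '{"translation":[[0,-0.03,0],[0,-0.055,0],[0,-0.063,0],[0,-0.063,0.003],[0,-0.063,0.005]],"roll":[0,0,0,0,0],"hand":[-1,-1,-1,-1,-1]}'
python3 -c "
from h import *
tool([.5415,-.0721,.074],185.8)"

```

```text
time_s: 9.13
ee_pos: [0.5357, -0.0091, 0.0986]
orientation: [[-0.995, -0.104, 0.001], [-0.104, 0.995, 0.0], [-0.001, 0.0, -1.0]]
wrist_force: [0.7, -0.2, 0.5]
opening: -0.001
time_s: 9.55
ee_pos: [0.5416, -0.0703, 0.0929]
orientation: [[-0.995, -0.102, -0.0], [-0.102, 0.995, 0.001], [-0.0, 0.001, -1.0]]
wrist_force: [-0.9, 0.8, -0.3]
opening: -0.002
shift [ 0.0003 -0.0018  0.0189]
roll [np.float64(0.0), np.float64(90.0), np.float64(-180.0), np.float64(-90.0)]
```

```bash
python3 -m inch '{"translation":[[0,-0.001,0.005],[0,-0.001,0.009],[0,-0.001,0.012],[0,-0.001,0.014],[0,-0.001,0.015]],"roll":[0,0,0,0,0],"hand":[-1,-1,-1,-1,-1]}'
python3 -m inch '{"translation":[[0,0,0.001],[0,0,0.002],[0,0,0.003],[0,0,0.004],[0,0,0.005]],"roll":[0,0,0,0,0],"hand":[-1,-1,-1,-1,-1]}'
python3 -m inch '{"translation":[[0,0,0.001],[0,0,0.002],[0,0,0.002],[0,0,0.002],[0,0,0.002]],"roll":[0,0,0,0,0],"hand":[-1,-1,-1,-1,-1]}'
python3 -m inch '{"translation":[[0,0,-0.02],[0,0,-0.05],[0,0.02,-0.085],[0,0.045,-0.12],[0,0.07,-0.15]],"roll":[0,0,0,0,0],"hand":[-1,-1,-1,-1,-1]}'
python3 -m inch '{"translation":[[0.003,0.013,-0.01],[0.005,0.013,-0.02],[0.005,0.013,-0.025],[0.005,0.013,-0.025],[0.005,0.013,-0.025]],"roll":[0,0,0,0,0],"hand":[-1,-1,-1,-1,-1]}'
python3 - <<'E'
from h import *
f=manip.grab_frame("wrist"); cv2.imwrite("pics/w2.png",cv2.resize(f["pixels"][80:300,30:520],None,fx=1.6,fy=1.6,interpolation=cv2.INTER_CUBIC)[:,:,::-1])
f=manip.grab_frame("side"); cv2.imwrite("pics/s3.png",cv2.resize(f["pixels"][180:330,150:370],None,fx=3.5,fy=3.5,interpolation=cv2.INTER_CUBIC)[:,:,::-1])
E
```

```text
time_s: 9.97
ee_pos: [0.5415, -0.0713, 0.078]
orientation: [[-0.995, -0.103, -0.001], [-0.103, 0.995, 0.001], [0.001, 0.001, -1.0]]
wrist_force: [-2.6, 2.9, 7.3]
opening: -0.0
time_s: 10.38
ee_pos: [0.542, -0.0723, 0.0738]
orientation: [[-0.995, -0.102, 0.0], [-0.102, 0.995, 0.0], [-0.0, 0.0, -1.0]]
wrist_force: [-5.1, 1.7, 18.9]
opening: 0.001
time_s: 10.8
ee_pos: [0.542, -0.0723, 0.0737]
orientation: [[-0.995, -0.101, 0.0], [-0.101, 0.995, 0.0], [-0.0, 0.0, -1.0]]
wrist_force: [-9.0, 2.2, 28.7]
opening: -0.002
time_s: 11.22
ee_pos: [0.5347, -0.003, 0.2232]
orientation: [[-0.995, -0.099, 0.001], [-0.099, 0.995, -0.001], [-0.001, -0.001, -1.0]]
wrist_force: [0.5, 1.6, 0.9]
opening: 0.0
time_s: 11.63
ee_pos: [0.5281, 0.0081, 0.2456]
orientation: [[-0.995, -0.1, -0.001], [-0.1, 0.995, -0.001], [0.001, -0.001, -1.0]]
wrist_force: [0.7, 0.2, -0.1]
opening: 0.0
```

View pics/w2.png

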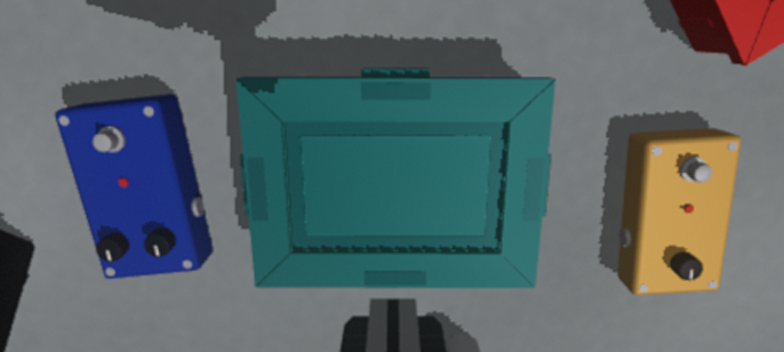

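View pics/s3.png

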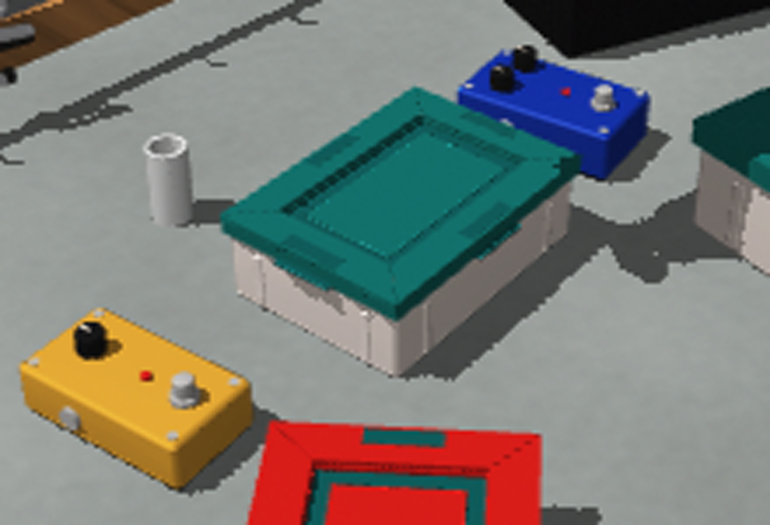

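Both views show the rim flat and uniform on all four sides, with the mitres closed to thin lines. The slide (side crop 168,180) and both pedals are where they were, and the arm is clear. Handing in.

```bash
python3 -c "
from rig import manip
print(manip.close_job())"
```

```text
the job is handed in; nothing more can be done
None
```

I pressed all four sides of the smaller teal lid's rim down with the closed fingertips, in the order +x, -x, +y, -y, and handed the job in at about 12 s. The interface gives no verdict.

- **Sides shut:** on each side the fingertips stopped at about 60 mm above the bench. Pressing harder, to 26–34 N, then moved them only 0.1–0.2 mm further, so each was on its hard stop.
- **Final pictures:** the wrist and side views show the rim flat all round and the mitre joints closed. The box, both pedals and the slide look where they started. I checked that by eye and did not re-measure them.
- **Clear of the scene:** the arm ended at z = 0.246 m, touching nothing.
- **Disagreement:** the first outline from the top camera came out about 11 mm too large and 2.4° off in yaw. I used the wrist view instead, whose sizes matched the given ones to a few millimetres.

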